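# Tag the counter bottle display, then wedge up its sagging tray

## Robot

A 6-joint arm with a two-finger parallel gripper is mounted at the origin on the work surface. World frame = base frame: x ahead of the robot, y to its left, z up, the work surface at z = 0. Lengths are in m, angles in rad, forces in N, time in s.
With the tool pointing down it reaches from about 0.35 to 0.85 m from the base axis. Payload 8.1 kg.
Tool frame: the origin (TCP) lies on the centre line of the jaws, within the pads' length; the fingertips stand robot.tip_reach ahead of it and the grasp point (between the pads) lies 3 mm ahead of it (robot.tip_reach is the distance from the TCP to the fingertips, in m); z points along the fingers, y is the line along which they close (so a half turn about z gives the same grasp; the last joint's range is limited). The gripper opens to 93 mm and grips with 3 to 60 N. Pads are 15 mm wide; open, the fingers measure 128 mm over their backs; the gripper's body (75 mm by 188 mm) begins 65 mm behind the grasp point.
Start: joints at [-1.319, 0.13, 1.488, -0, 1.523, -0.085], TCP at [0.198, -0.566, 0.241] pointing down, gripper open.
Joint ranges: [-2.96, 2.96], [-0.89, 2.26], [0.02, 2.5], [-1.34, 4.48], [0, 2.73], [-2.66, 2.66]. Speed limits (rad/s): [2.39, 2.39, 2.79, 3.14, 3.14, 3.14].

## Interface

Orientations are given as a rotation vector (axis times angle).
In Python, from rig import robot gives the robot as it stands. The module is installed in compiled form; this text tells all that it offers.
- The arm moves only by the tool play_rows, never from a script. Its argument "targets" is a list of rows, each a list of 5 numbers: the shift along the tool's x, y, z in mm, then the turn about the tool's z in rad, then the finger opening in mm, from 0 to 93. A call has exactly 5 rows; each row is the pose to reach, as a shift and turn from the pose commanded when the call began, along the tool's axes at that moment; what a row does not reach only later rows make up. A row lasts 1/10 s, in which the tool goes at most 50 mm and 8.59 degrees, less where a joint would pass 70% of its speed; a pose out of reach is approached as far as the arm can. A call with a gripper value outside its range is refused whole. The fingers move at their own pace and stop on an object; "newtons" is the grip in N (left out, the last holds). Time passes only in rows, so rows that repeat a pose let the fingers close, or fill a call up. It gives the time, the measured TCP pose, the force, the opening and the grip force at its end, in the units of the state.
- robot.get_state(): the state, without advancing time (a new reading comes with each control period).
- robot.get_image(name): name is "scene" or "top"; returns the picture (400x640x3 uint8, red, green, blue); there is no depth.
- robot.calibration(name): a dict with "fx", "fy", "cx", "cy" (pixels), "distortion" ([k1, k2, p1, p2, k3] as OpenCV has them; the pictures are not rectified), "rvec" (rotation vector, rad) and "tvec" (3), from world to camera coordinates, as OpenCV has them. Camera axes: x right, y down, z forward; pixel columns grow to the right and rows downward; lengths in m; the calibration is good to about 2 mm. A picture is of the moment at which its call begins. calibration takes no time and is no camera call.
- robot.hand_in(): hands the job in; it is judged then, once.
Trained networks look in the newest picture that a camera, given by its name, has taken for a name from the list of things; names that differ only in an ending like _2 or _b are one class to them, and where a whole thing is asked for, a point or a joint stands for the part that bears it (a point fixed in the world has none). Each returns a list of dicts, best first, with "conf" (0 to 1); they miss things now and then, are a little off and sometimes report something else, mostly with a low value. They report only what shows in the picture. A call takes as long as a camera call. They do not tell look-alikes from the thing itself.
- robot.find_in(camera, thing): "point" ([x, y, z] in m, in world coordinates, good to about 4 mm: the middle of the surface that is visible of it).
- robot.regions_of(camera, thing): "mask" (400x640 bool, what is visible of it).
The state is a dict: "time": time; "joint_positions": joint angles; "dq": joint speeds; "tau": joint torques, N m; "tool_pos": TCP position; "tcp_rot": TCP orientation; "contact_force": force on the tool from outside, world axes, zero at the start; "torque": the same for the moment, N m; "gripper_width": finger opening in m; "gripper_force": force on a finger pad.
Only numpy, scipy, OpenCV 4.12 (cv2) and the standard library are available. Lean on these libraries where they do the work, as an engineer would, in place of code of your own. Each camera call takes 0.05 s, during which the arm holds its last target. There are 200 camera calls.

## Task

Finish the little bottle display on the shop counter: hook the yellow price-tag saddle over the blue end of its steel rail, slide it along the rail to the red mark and let go of it there, centred on the mark. Then push the orange wedge, thin end first and flat on the counter, under the front bar of the bottle tray until the bar just lifts off its rubber pads, about 5 mm and less than 9 mm, without the hand touching the tray. Finish while still gripping the wedge, holding the tray up for the person who tightens the hinge, and leave the other things on the counter where they are.

Things in the scene. Friction and masses are not known exactly. Their poses are not given: they have to be found in the camera images.
- display: Fixed steel counter display, 350 mm wide (y), 180 deep (x); origin on the counter at its centre, front to -x (robot). Flat side runners (6 high, 30 wide) at y = +-160 mm, each with a 12 mm post at x = 0 carrying the rail and a front rubber pad (top 8 mm up) carrying the tray's bar. Under the tray, |y| below 130 mm, the counter is bare back to x = +76 mm.
- rail_mid (a point): Middle of the rail on its top line, 196 mm above the counter and the display's origin; axes as display. Round 12 mm steel bar along y, 320 mm between its posts. The blue loading section runs from y = -130 to -50 mm here (right-hand end seen from the robot); the rest is bare steel with the red mark.
- mark_top (a point): Centre of the red band, 14 mm wide, painted round the rail, on the rail's top line; axes as display. The place differs: y from 0 to +100 mm of the rail's middle.
- tray_edge (a point): Lowest point, mid width, of the tray's round 8 mm aluminium front bar, which runs along the display's y, 286 mm long, 80 mm ahead (-x) of the display's origin; 8 mm above the counter at rest, it rises as the tray tips. Axes as the tray's (at rest, the display's). The plywood tray carries fixed miniature bottles, tops 115 mm above the counter, first row 55 mm behind the bar.
- tray (a joint): Tilt of the tray about its rear edge, rad: 0 resting on the pads, grows as the front bar lifts. The bar is 160 mm from the hinge, so 0.01 rad lifts it 1.6 mm. It is free to turn and falls back by its own weight; the bar bears down with about 3 to 6 N.
- tag_grip (a point): Yellow price-tag saddle (loose, 80 g, 88 mm tall, alike from both sides): centre of its upright grip tab, 12 mm thick (x), 26 wide (y), 40 tall. This point is 70 mm above the saddle's feet and 22 mm above the top of the 24 x 56 mm bridge the tab stands on. Axes: z up, y along the saddle (along the rail when hooked).
- tag_seat (a point): Underside of the saddle's bridge, its centre, 28 mm below tag_grip: this rests on the top of the rail when hooked. Below it two legs, 56 mm wide (y), spread from a 16 mm wide gap at the top to 44 mm at the feet, 42 mm lower (about 49 mm over the outsides). It stands on the counter on both legs.
- wedge_grip (a point): Grip block of the loose orange wedge (120 g): the block is 30 mm long (x), 36 mm wide (y) and 40 mm high, and this point is at its middle, 24 mm above the wedge's flat underside. Axes: x points to the thin end, z up. Ahead of the block the ramp, 36 mm wide, falls evenly from 23 mm to 3 mm over 80 mm.
- wedge_tip (a point): Lower edge of the wedge's thin end (3 mm thick), at mid width, 95 mm ahead (+x) of the middle of the grip block, at the height of the underside. With the tip 20 mm behind the front bar the ramp just meets it; every further 4 mm lifts the bar about 1 mm.
- stapler: Bystander, loose: red and black stapler, 134 x 34 x 46 mm; origin at the centre of its underside.
- tape_roll: Bystander, loose: clear ring of packing tape lying flat, 90 mm across, 48 mm high; origin at the centre of its underside.
- rum: Bystander, loose: amber bottle, 68 mm across, 170 mm tall; origin at the centre of its underside.
- candy_jar: Bystander, loose: red jar with white lid, 90 mm across, 120 mm tall; origin at the centre of its underside.
- mug: Bystander, loose: blue espresso cup, 70 mm across, 60 mm tall, handle at its +y side; origin at the centre of its underside.
- mint_tin: Bystander, loose: flat green tin, 55 x 85 x 20 mm; origin at the centre of its underside.
There are look-alikes about, which are no part of the job. What is shaped like the part that bears wedge_grip but green or turquoise is not meant. Leave any purple look-alike of the part that bears tag_grip alone.

How it is judged:
By the outcome, as a careful person would: the job done as asked, in the order asked, and still so for the second after the job is handed in, while the arm keeps its last pose, push and grip.
It also fails if it takes over 61 s, if anything falls off the work surface, if the arm or the gripper's body presses on something with over 40 N, if the wrist force passes 120 N, or if a joint passes its speed limit or range.

## Working session

There is one attempt and no reset: what is moved stays moved. The work goes in short steps, Python scripts to look and compute and a tool call to move; the robot and the scene stay as the last step left them, time stands still between calls to the robot, and variables do not carry over. Pictures are saved under pics/ and viewed, at most 12 in all, crops included, and the job is handed in when it is done.

Besides the shell and the picture viewer there is one more tool, called after "Emit:" as a command line: name --pt "numbers of a row" for each row, then --argument value for the rest. play_rows: Moves the arm, as the interface text tells. Its arguments: {"type":"object","properties":{"targets":{"type":"array","items":{"type":"array","items":{"type":"number"}}},"newtons":{"type":"number"}},"required":["targets"]}

```bash
mkdir -p pics; python3 - <<'E'
from rig import robot
import cv2
s=robot.get_state(); print(s, robot.tip_reach)
for c in("scene","top"):
    im=robot.get_image(c); cv2.imwrite(f"pics/{c}0.png",im[:,:,::-1])
    k=robot.calibration(c); print(k)
    for t in("display","tag_grip","wedge_grip","tray_edge","mark_top","rail_mid","wedge_tip","tag_seat"):
        print(c,t,[( [round(float(v),3) for v in d["point"]],round(d["conf"],2)) for d in robot.find_in(c,t)][:4])
E
```

```text
{'time': 0.0, 'joint_positions': array([-1.31943304e+00,  1.31157084e-01,  1.48927386e+00,  1.03168584e-05,
        1.52301982e+00, -8.54190417e-02]), 'dq': array([-0.00086726, -0.00048518, -0.00221032,  0.00231666,  0.00134572,
        0.00207896]), 'tau': array([ 1.94490975e-03, -5.59836566e+01, -4.91759026e+01,  7.69124413e-02,
        3.52145894e-02, -9.81356402e-05]), 'tool_pos': array([ 0.1981511 , -0.56576778,  0.23959284]), 'tcp_rot': array([-3.09533071e+00, -5.26208632e-01,  2.25630052e-04]), 'contact_force': array([-0.47291377,  0.45952047,  0.27545053]), 'torque': array([-0.04832437, -0.00969187,  0.07793609]), 'gripper_force': 0.0, 'gripper_width': 0.09297014126221115} 0.022
{'fx': 500.2295242281768, 'fy': 500.2295242281768, 'cx': 321.56972045588924, 'cy': 196.93554092263736, 'distortion': array([-0.01364127,  0.        ,  0.        ,  0.        ,  0.        ]), 'rvec': array([ 0.61830529,  2.47724103, -1.36714833]), 'tvec': array([ 0.48507779, -0.01509456,  1.75182728])}
scene display [([0.7, 0.017, 0.034], 0.96)]
scene tag_grip [([0.475, 0.381, 0.044], 0.92), ([0.495, 0
[... 686 characters left out ...]
'rvec': array([ 2.10909807, -2.10490717,  0.23156585]), 'tvec': array([-0.01699742,  0.576943  ,  1.23660585])}
top display [([0.657, -0.049, 0.017], 0.77), ([0.705, -0.329, 0.036], 0.27)]
top tag_grip [([0.479, 0.26, 0.05], 0.87), ([0.469, 0.371, 0.046], 0.63)]
top wedge_grip [([0.309, -0.252, 0.022], 0.97), ([0.319, -0.423, 0.016], 0.97), ([0.441, -0.312, 0.019], 0.79)]
top tray_edge [([0.663, -0.047, 0.016], 0.75), ([0.706, -0.328, 0.036], 0.64)]
top mark_top []
top rail_mid [([0.659, -0.052, 0.013], 0.76)]
top wedge_tip [([0.321, -0.425, 0.014], 0.9), ([0.446, -0.315, 0.014], 0.75), ([0.314, -0.252, 0.014], 0.73)]
top tag_seat [([0.48, 0.262, 0.049], 0.69), ([0.467, 0.365, 0.048], 0.69)]
```

View pics/scene0.png

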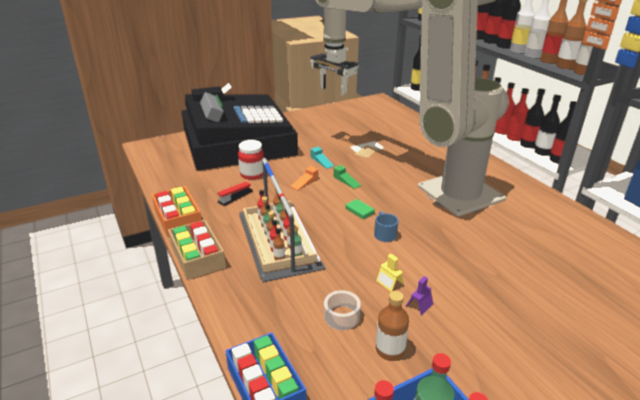

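View pics/top0.png

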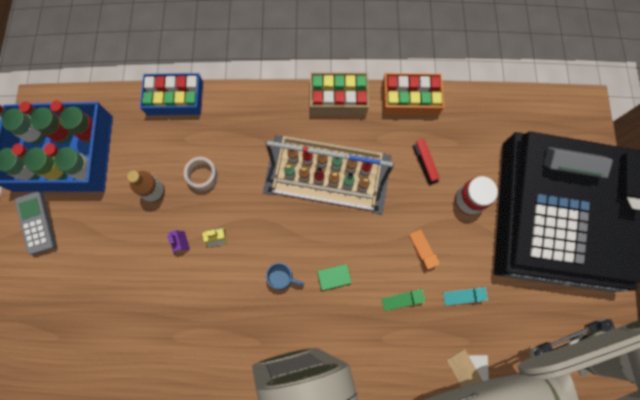

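The scene view shows the yellow saddle at (390,273), the purple look-alike at (424,297), the orange wedge at (305,179) and the display at (280,235). In the top view, the saddle is at (214,237), the wedge at (424,250), and the rail runs from (268,145) to (390,162). I'll zoom in on these.

```bash
cat > h.py <<'E'
from rig import robot
import cv2, numpy as np
from scipy.spatial.transform import Rotation as R
def cal(c):
    k=robot.calibration(c); K=np.array([[k["fx"],0,k["cx"]],[0,k["fy"],k["cy"]],[0,0,1]])
    return K,np.array(k["distortion"]),np.array(k["rvec"]),np.array(k["tvec"])
def proj(c,P):
    K,d,r,t=cal(c); return cv2.projectPoints(np.array(P,float).reshape(-1,3),r,t,K,d)[0].reshape(-1,2)
def ray(c,uv):
    K,d,r,t=cal(c); u=cv2.undistortPoints(np.array(uv,float).reshape(-1,1,2),K,d).reshape(-1,2)
    M=R.from_rotvec(r).as_matrix(); return -M.T@t, np.c_[u,np.ones(len(u))]@M
def atz(c,uv,z):
    o,D=ray(c,uv); return o+D*((z-o[2])/D[:,2])[:,None]
def crop(im,x0,y0,w,h,s):
    return cv2.resize(im[y0:y0+h,x0:x0+w],None,fx=s,fy=s,interpolation=cv2.INTER_CUBIC)
E
python3 - <<'E'
from h import *
T=cv2.imread("pics/top0.png");S=cv2.imread("pics/scene0.png")
a=crop(T,255,130,150,90,4)
b=crop(S,235,155,100,125,4)
c=np.zeros((max(a.shape[0],0),600,3),np.uint8)
cv2.imwrite("pics/z1.png",a)
o=np.zeros((500,800,3),np.uint8);o[:500,:400]=b
o[:200,400:720]=crop(T,190,210,80,50,4); o[220:440,400:720]=crop(T,390,220,80,55,4); 
cv2.imwrite("pics/z2.png",o)
E
```

```text
(no output)
```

View pics/z1.png

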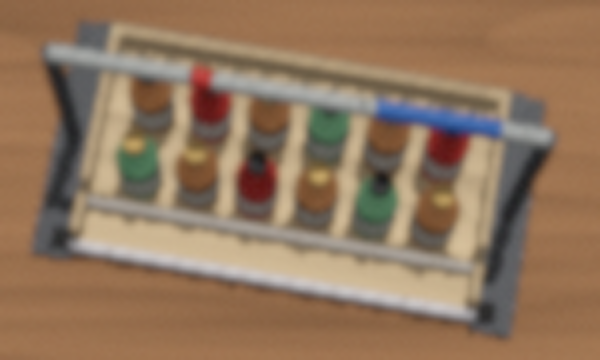

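View pics/z2.png

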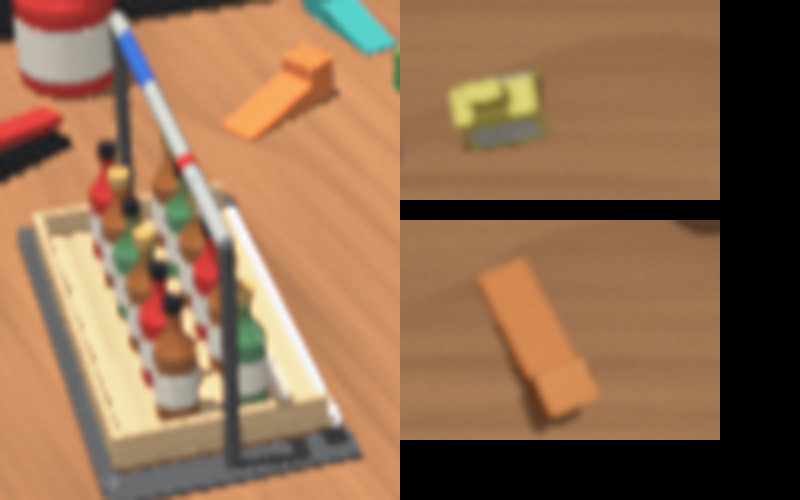

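```bash
cat >> h.py <<'E'
from scipy.optimize import minimize, least_squares
def box(x0,x1,y0,y1,z0,z1): return [[x,y,z] for x in(x0,x1) for y in(y0,y1) for z in(z0,z1)]
# saddle in tag_grip xy, z above feet
SAD=[box(-.006,.006,-.013,.013,.048,.088), box(-.012,.012,-.028,.028,.036,.048),
     [[sx*x,y,z] for sx in(1,) for x,z in((.008,.042),(.012,.042),(.022,0),(.0245,0)) for y in(-.028,.028)],
     [[-x,y,z] for x,z in((.008,.042),(.012,.042),(.022,0),(.0245,0)) for y in(-.028,.028)]]
WED=[box(-.015,.015,-.018,.018,.004,.044), box(-.015,.015,-.018,.018,0,.023)+box(.095,.0951,-.018,.018,0,.003)]
def sil(c,parts,x,y,yaw,z=0,s=4):
    m=np.zeros((400*s,640*s),np.uint8); co,si=np.cos(yaw),np.sin(yaw)
    for p in parts:
        p=np.array(p); q=np.c_[x+co*p[:,0]-si*p[:,1],y+si*p[:,0]+co*p[:,1],z+p[:,2]]
        uv=(proj(c,q)+.5)*s-.5
        cv2.fillConvexPoly(m,cv2.convexHull(np.round(uv).astype(np.int32)),255)
    return cv2.resize(m,(640,400),interpolation=cv2.INTER_AREA)/255.
def fit(parts,masks,x0,z=0):
    def f(p): return sum(np.abs(sil(c,parts,p[0]/100,p[1]/100,p[2]/10,z)-m).sum()/m.sum() for c,m in masks.items())
    r=minimize(f,[x0[0]*100,x0[1]*100,x0[2]*10],method="Nelder-Mead",options=dict(initial_simplex=np.array([x0[0]*100,x0[1]*100,x0[2]*10])+np.array([[0,0,0],[.8,0,0],[0,.8,0],[0,0,2.5]]),xatol=.005,fatol=1e-4))
    return r.x/[100,100,10],r.fun
def mask_near(c,thing,xyz):
    u=proj(c,xyz)[0]; L=robot.regions_of(c,thing)
    return min((d["mask"] for d in L),key=lambda m:np.hypot(*(np.argwhere(m).mean(0)[::-1]-u))).astype(float)
E
python3 - <<'E'
from h import *
off=lambda p,x,y:(np.array(p,float)+.5)/4-.5+[x,y]
# display fit
X=[[-.09,-.175,.006],[.09,-.175,.006],[.09,.175,.006],[-.09,.175,.006],[0,-.13,.19],[0,-.05,.19]]
ut=off([(508,336),(545,97),(80,22),(33,252),(500,128),(378,108)],255,130)
Xs=[[.09,.175,.006],[-.09,.175,.006],[0,-.13,.19],[0,-.05,.19]]
us=off([(108,500),(360,455),(118,37),(148,85)],235,155)
def tf(p,X):
    X=np.array(X);c,s=np.cos(p[2]),np.sin(p[2]);return np.c_[p[0]+c*X[:,0]-s*X[:,1],p[1]+s*X[:,0]+c*X[:,1],X[:,2]]
f=lambda p:np.r_[(proj("top",tf(p,X))-ut).ravel(),(proj("scene",tf(p,Xs))-us).ravel()]
r=least_squares(f,[.68,0,-.2]);p=r.x
print("display",p,np.round(r.fun.reshape(-1,2),1).tolist())
for c,uv in(("top",off((203,79),255,130)),("scene",off((187,160),235,155))):
    q=least_squares(lambda y:(proj(c,tf(p,[[0,y[0],.19]]))-uv).ravel(),[.05]); print("mark y",c,q.x,q.fun)
for nm,parts,hsv,pt in(("tag",SAD,"tag_grip",[.48,.27,.045]),("wedge",WED,"wedge_grip",[.44,-.314,.016])):
    M={c:mask_near(c,hsv,pt) for c in("scene","top")}
    print(nm,{c:m.sum() for c,m in M.items()})
    for y0 in ((0,.3,-.3) if nm=="tag" else (.3,.6,.9)):
        for cs in (M,{"top":M["top"]},{"scene":M["scene"]}): print(y0,list(cs),fit(parts,cs,[pt[0],pt[1],y0]))
E
```

```text
display [ 0.67476408 -0.04765254 -0.17260279] [[1.1, -0.2], [0.6, 0.3], [-0.2, -0.7], [-0.6, 0.0], [0.6, 0.1], [-0.2, -0.2], [-0.1, 1.2], [0.3, -0.8], [1.1, 0.4], [-0.2, 0.9]]
mark y top [0.06127255] [ 0.04823395 -0.28801916]
mark y scene [0.05532086] [-0.85303612  0.42420098]
tag {'scene': np.float64(581.0), 'top': np.float64(351.0)}
0 ['scene', 'top'] (array([0.48718383, 0.26842525, 0.2340747 ]), np.float64(0.1550192342065718))
0 ['top'] (array([0.48746223, 0.26790222, 0.2051605 ]), np.float64(0.06865538238087257))
0 ['scene'] (array([0.4848692 , 0.26704007, 0.18449671]), np.float64(0.056805372751510236))
0.3 ['scene', 'top'] (array([0.48678996, 0.26796928, 0.20281679]), np.float64(0.15357310878218033))
0.3 ['top'] (array([0.48711282, 0.26839172, 0.21103376]), np.float64(0.0697614658398972))
0.3 ['scene'] (array([0.48504858, 0.26751343, 0.18281446]), np.float64(0.054753467652121086))Traceback (most recent call last):
  File "<stdin>", line 19, in <module>
  File "h.py", line 32, in fit
    r=minimize(f,[x0[0]*100,x0[1]*100,x0[2]*10],method="Nelder-Mead",options=dict(initial_simplex
[... 525 characters left out ...]
^^^^^^^^^^^^^^^^^^^^^^^^^^^^^^^^^^^^^^^^^^^^^^^^^^^^^^^^^^^^^^^^^^^^^^
  File "h.py", line 31, in <genexpr>
    def f(p): return sum(np.abs(sil(c,parts,p[0]/100,p[1]/100,p[2]/10,z)-m).sum()/m.sum() for c,m in masks.items())
                                ~~~^^^^^^^^^^^^^^^^^^^^^^^^^^^^^^^^^^^^^
  File "h.py", line 27, in sil
    uv=(proj(c,q)+.5)*s-.5
        ~~~~^^^^^
  File "h.py", line 8, in proj
    K,d,r,t=cal(c); return cv2.projectPoints(np.array(P,float).reshape(-1,3),r,t,K,d)[0].reshape(-1,2)
            ~~~^^^
  File "h.py", line 5, in cal
    k=robot.calibration(c); K=np.array([[k["fx"],0,k["cx"]],[0,k["fy"],k["cy"]],[0,0,1]])
ValueError: time passes only in moves, steps and waits
```

```bash
sed -i 's/^def cal(c):/import functools\n@functools.cache\ndef cal(c):/' h.py
cat > w.py <<'E'
from h import *
print(robot.get_state()["time"])
pt=[.44,-.314,.016]
M={c:mask_near(c,"wedge_grip",pt) for c in("scene","top")}
for y0 in (.3,.6):
    for cs in (M,{"top":M["top"]},{"scene":M["scene"]}): print(y0,list(cs),fit(WED,cs,[pt[0]-.03,pt[1]-.01,y0]))
E
python3 w.py
```

```text
1.0
0.3 ['scene', 'top'] (array([ 0.41586047, -0.32898439,  0.35256827]), np.float64(0.18425995193814648))
0.3 ['top'] (array([ 0.41560694, -0.32763556,  0.33729055]), np.float64(0.07121512903562846))
0.3 ['scene'] (array([ 0.41633331, -0.33124848,  0.36465511]), np.float64(0.08086877828054298))
0.6 ['scene', 'top'] (array([ 0.41618427, -0.32956551,  0.35752282]), np.float64(0.1826997687994449))
0.6 ['top'] (array([ 0.41574732, -0.3276567 ,  0.33994059]), np.float64(0.07109671577334309))
0.6 ['scene'] (array([ 0.41856709, -0.32829588,  0.34458024]), np.float64(0.09449170437405732))
```

```bash
cat >> h.py <<'E'
def go(x,y,z,yaw):
    "shift (mm, tool axes) and turn to bring TCP to x,y,z with tool y along world yaw (mod pi)"
    s=robot.get_state(); M=R.from_rotvec(s["tcp_rot"]).as_matrix()
    d=M.T@(np.array([x,y,z])-s["tool_pos"])*1000
    a=np.arctan2(M[1,1],M[0,1]); t=-(yaw-a); t=(t+np.pi/2)%np.pi-np.pi/2
    print("t",s["time"],"pos",s["tool_pos"].round(4),"q",s["joint_positions"].round(2),"F",s["contact_force"].round(1),"w",round(s["gripper_width"],4),"gf",s["gripper_force"])
    print("shift",d.round(1),"turn",round(t,3),"tilt",M[:,2].round(3))
DP=(.6748,-.0477,-.1726)
def disp(x,y): c,s=np.cos(DP[2]),np.sin(DP[2]); return DP[0]+c*x-s*y,DP[1]+s*x+c*y
E
python3 -c "
from h import *
go(.4865,.268,.16,.2)"
```

```text
t 1.1 pos [ 0.1983 -0.5663  0.2406] q [-1.32  0.13  1.49 -0.    1.52 -0.09] F [-0.4  0.6 -0.2] w 0.0932 gf 0.0
shift [ 547.7 -692.2   80.6] turn -1.434 tilt [ 0. -0. -1.]
```

Emit:
play_rows --pt "31 -39 0 0 60" --pt "62 -78 0 0 60" --pt "93 -117 0 0 60" --pt "124 -156 0 0 60" --pt "155 -195 0 0 60"

```text
time: 1.6
tool_pos: [0.2804, -0.3293, 0.2406]
tcp_rot: [3.097, 0.526, 0.001]
contact_force: [1.1, -0.4, 1.0]
gripper_width: 0.0611
gripper_force: 0.0
```

Emit:
play_rows --pt "31 -39 0 0 60" --pt "62 -78 0 0 60" --pt "93 -117 0 0 60" --pt "124 -156 0 0 60" --pt "155 -195 0 0 60"

```text
time: 2.1
tool_pos: [0.3623, -0.0939, 0.2411]
tcp_rot: [3.096, 0.526, 0.002]
contact_force: [1.6, -0.5, 0.2]
gripper_width: 0.0595
gripper_force: 0.0
```

Emit:
play_rows --pt "31 -39 0 -0.14 60" --pt "62 -78 0 -0.28 60" --pt "93 -117 0 -0.42 60" --pt "124 -156 0 -0.56 60" --pt "155 -195 0 -0.7 60"

```text
time: 2.6
tool_pos: [0.4442, 0.1419, 0.241]
tcp_rot: [2.723, 1.565, 0.002]
contact_force: [1.6, -0.6, 0.3]
gripper_width: 0.0601
gripper_force: 0.0
```

```bash
python3 -c "
from h import *
go(.4865,.268,.16,.2)"
```

```text
t 2.6 pos [0.4442 0.1419 0.241 ] q [ 0.2  -0.24  1.84 -0.    1.54  0.73] F [ 1.6 -0.6  0.3] w 0.0601 gf 0.0
shift [130.2 -27.1  81.1] turn -0.728 tilt [ 0.001  0.    -1.   ]
```

Emit:
play_rows --pt "40 -9 0 -0.146 60" --pt "80 -17 0 -0.29 60" --pt "115 -24 0 -0.437 60" --pt "130 -27 40 -0.583 60" --pt "130 -27 70 -0.728 60"

```text
time: 3.1
tool_pos: [0.4872, 0.2675, 0.1697]
tcp_rot: [1.985, 2.434, 0.002]
contact_force: [-0.7, -0.3, 0.2]
gripper_width: 0.06
gripper_force: 0.0
```

```bash
python3 - <<'E'
from h import *
a=robot.get_image("top");b=robot.get_image("scene")
go(.4865,.268,.076,.2)
o=np.zeros((400,800,3),np.uint8);o[:,:400]=crop(a,170,190,100,100,4);o[:,400:]=crop(b,350,220,100,100,4)
cv2.imwrite("pics/a1.png",o[:,:,::-1])
E
```

```text
t 3.2 pos [0.4836 0.2644 0.1653] q [ 0.41  0.06  1.71 -0.    1.39  0.21] F [-0.5 -1.  -0.3] w 0.06 gf 0.0
shift [ 3.1  4.3 89.3] turn -0.002 tilt [-0.008 -0.004 -1.   ]
```

View pics/a1.png

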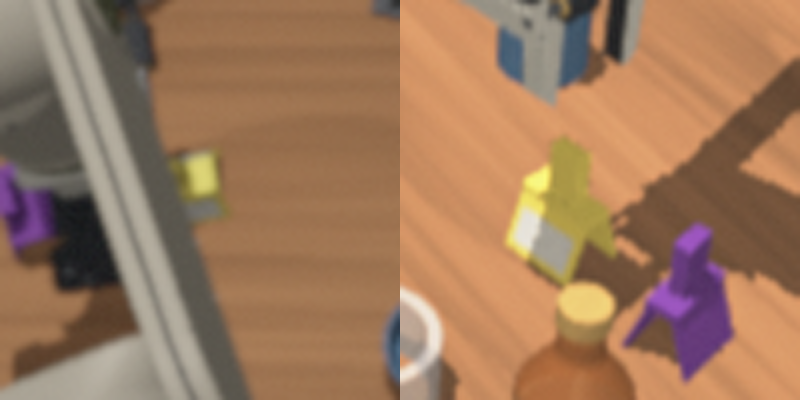

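Emit:
play_rows --pt "0 0 0 0 60" --pt "0 0 20 0 60" --pt "0 0 40 0 60" --pt "0 0 55 0 60" --pt "0 0 55 0 60"

```text
time: 3.7
tool_pos: [0.4863, 0.2645, 0.1151]
tcp_rot: [-1.999, -2.423, 0.002]
contact_force: [-0.5, -0.0, 1.1]
gripper_width: 0.0603
gripper_force: 0.0
```

```bash
python3 - <<'E'
from h import *
go(.4862,.268,.076,.2)
E
```

```text
t 3.7 pos [0.4863 0.2645 0.1151] q [ 0.41  0.1   1.75 -0.    1.29  0.21] F [-0.5 -0.   1.1] w 0.0603 gf 0.0
shift [ 3.4  0.6 39.1] turn -0.009 tilt [-0.001 -0.001 -1.   ]
```

Emit:
play_rows --pt "3 1 10 -0.009 60" --pt "3 1 25 -0.009 60" --pt "3 1 39 -0.009 60" --pt "3 1 39 -0.009 60" --pt "3 1 39 -0.009 40"

```text
time: 4.2
tool_pos: [0.4866, 0.2681, 0.0758]
tcp_rot: [-1.985, -2.434, 0.002]
contact_force: [-0.0, 0.2, 0.3]
gripper_width: 0.0556
gripper_force: 0.0
```

Emit:
play_rows --newtons 15 --pt "0 0 0 0 30" --pt "0 0 0 0 20" --pt "0 0 0 0 5" --pt "0 0 0 0 5" --pt "0 0 0 0 5"

```text
time: 4.7
tool_pos: [0.4873, 0.2683, 0.0769]
tcp_rot: [1.985, 2.435, 0.001]
contact_force: [0.0, 0.6, 0.0]
gripper_width: 0.0167
gripper_force: 0.0
```

```bash
python3 - <<'E'
from h import *
go(.4862,.268,.076,.2)
E
```

```text
t 4.7 pos [0.4873 0.2683 0.0769] q [ 0.41  0.15  1.77 -0.    1.21  0.21] F [0.  0.6 0. ] w 0.0167 gf 0.0
shift [-0.1 -1.2  0.9] turn 0.003 tilt [ 0.  0. -1.]
```

Emit:
play_rows --newtons 25 --pt "0 0 0 0 2" --pt "0 0 0 0 2" --pt "0 0 0 0 2" --pt "0 0 -10 0 2" --pt "0 0 -30 0 2"

```text
time: 5.2
tool_pos: [0.4857, 0.2676, 0.1054]
tcp_rot: [-1.984, -2.434, 0.006]
contact_force: [0.1, -0.5, -0.8]
gripper_width: 0.0116
gripper_force: 25.0
```

Emit:
play_rows --pt "0 0 -40 0 2" --pt "0 0 -80 0 2" --pt "0 0 -120 0 2" --pt "0 0 -160 0 2" --pt "0 0 -190 0 2"

```text
time: 5.7
tool_pos: [0.4875, 0.2684, 0.3006]
tcp_rot: [1.984, 2.434, 0.005]
contact_force: [1.0, -0.6, -0.5]
gripper_width: 0.0117
gripper_force: 25.0
```

```bash
python3 - <<'E'
from h import *
x,y=disp(0,-.09);print(x,y); go(x,y,.30,-.1726)
E
```

```text
0.6593430134735946 -0.1363627405820648
t 5.7 pos [0.4875 0.2684 0.3006] q [ 0.41 -0.01  1.52  0.    1.62  0.21] F [ 1.  -0.6 -0.5] w 0.0117 gf 24.997512996196747
shift [-431.2   86.7    0.5] turn 0.376 tilt [ 0.003  0.001 -1.   ]
```

Emit:
play_rows --pt "-25 5 -5 0.05 2" --pt "-70 14 -12 0.12 2" --pt "-118 24 -15 0.2 2" --pt "-166 33 -15 0.28 2" --pt "-214 43 -15 0.376 2"

```text
time: 6.2
tool_pos: [0.5728, 0.0657, 0.3128]
tcp_rot: [2.407, 2.017, 0.001]
contact_force: [1.6, 1.3, -1.5]
gripper_width: 0.0119
gripper_force: 25.0
```

```bash
python3 - <<'E'
from h import *
x,y=disp(0,-.09);print(x,y); go(x,y,.315,-.1726)
E
```

```text
0.6593430134735946 -0.1363627405820648
t 6.2 pos [0.5728 0.0657 0.3128] q [0.03 0.05 1.45 0.   1.65 0.2 ] F [ 1.6  1.3 -1.5] w 0.0119 gf 24.99602973461151
shift [-183.7  120.6   -2.2] turn -0.003 tilt [ 0.001  0.    -1.   ]
```

Emit:
play_rows --pt "-40 26 0 0 2" --pt "-80 52 0 0 2" --pt "-120 79 0 0 2" --pt "-155 102 0 0 2" --pt "-175 115 0 0 2"

```text
time: 6.7
tool_pos: [0.6559, -0.1283, 0.3117]
tcp_rot: [2.407, 2.018, -0.001]
contact_force: [0.4, 0.5, -1.1]
gripper_width: 0.0118
gripper_force: 25.0
```

Emit:
play_rows --pt "-7 5 0 0 2" --pt "-7 5 0 0 2" --pt "-7 5 0 0 2" --pt "-7 5 0 0 2" --pt "-7 5 0 0 2"

```text
time: 7.2
tool_pos: [0.6592, -0.1311, 0.3122]
tcp_rot: [2.403, 2.023, 0.001]
contact_force: [-0.4, 0.3, -0.9]
gripper_width: 0.012
gripper_force: 25.0
```

```bash
python3 - <<'E'
from h import *
a=robot.get_image("top");b=robot.get_image("scene")
x,y=disp(0,-.09); go(x,y,.27,-.1726)
cv2.imwrite("pics/t2r.png",a[:,:,::-1]);cv2.imwrite("pics/s2r.png",b[:,:,::-1])
o=np.zeros((400,800,3),np.uint8);o[:,:400]=crop(a,310,100,100,100,4);o[:,400:]=crop(b,225,120,100,100,4)
cv2.imwrite("pics/a2.png",o[:,:,::-1])
E
```

```text
t 7.3 pos [ 0.6593 -0.1316  0.312 ] q [-0.27  0.31  1.15  0.    1.68 -0.1 ] F [-0.7  0.3 -0.7] w 0.0119 gf 24.99727874994278
shift [-4.7  0.9 42. ] turn 0.001 tilt [ 0. -0. -1.]
```

View pics/a2.png

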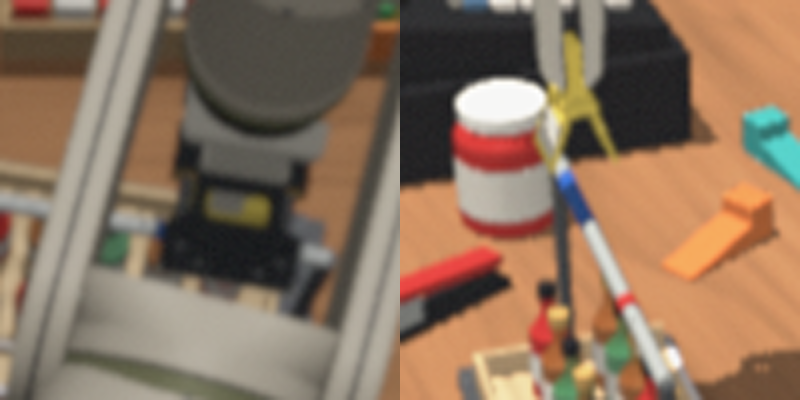

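```bash
python3 - <<'E'
from h import *
b=cv2.imread("pics/s2r.png"); hsv=cv2.cvtColor(b,cv2.COLOR_BGR2HSV).astype(int)
off=lambda p:(np.array(p,float)+.5)/4-.5+[225-100,120]
P=[(0,y,.19) for y in np.arange(-.15,.151,.01)]
W=np.array([[*disp(0,y),.19] for _,y,_ in P]); uv=proj("scene",W)
lo=np.polyfit(uv[:,1],uv[:,0],1)
for nm,m in(("blue",(abs(hsv[...,0]-110)<12)&(hsv[...,1]>130)),("red",((hsv[...,0]<6)|(hsv[...,0]>174))&(hsv[...,1]>150))):
    mm=m.astype(np.uint8); z=np.zeros_like(mm); z[155:220,255:300]=1
    pts=np.argwhere((mm&z)>0)
    # keep within 8px of predicted rail line
    pts=np.array([p for p in pts if abs(p[1]-np.interp(p[0],uv[::1,1],uv[:,0]))<6]); 
    d=pts[:,1]-np.interp(pts[:,0],uv[:,1],uv[:,0]); print(nm,len(pts),pts.mean(0),"off px from rail line",d.mean(),"px/mm", np.hypot(*(proj("scene",[[*disp(.01,0),.19]])-proj("scene",[[*disp(0,0),.19]]))[0])/10)
for v in(-.13,-.05,.058): print(v,proj("scene",[[*disp(0,v),.19]]))
ym=((abs(hsv[...,0]-28)<8)&(hsv[...,1]>110)); z=np.zeros(ym.shape,bool); z[120:165,255:282]=1; ym=(ym&z).astype(float)
x,y=.6593,-.1316
best=min((np.abs(sil("scene",SAD,x+dx*.001,y+dy*.001,-.1726,.312-.076+dz*.001)-ym)[120:165,255:282].sum(),dx,dy,dz) for dx in range(-8,9,1) for dy in(-6,-3,0,3,6) for dz in(-3,0,3))
print(ym.sum(),best, np.abs(sil("scene",SAD,x,y,-.1726,.236)-ym).sum())
ys=np.arange(135,158)
s=sil("scene",SAD,x,y,-.1726,.236)
for r in range(128,162,3): print(r,(ym[r]*np.arange(640)).sum()/max(ym[r].sum(),1),(s[r]*np.arange(640)).sum()/max(s[r].sum(),1e-6))
E
```

```text
blue 33 [168.60606061 267.6969697 ] off px from rail line 0.33821968129571317 px/mm 0.3497454615825079
red 29 [200.48275862 279.72413793] off px from rail line -2.644301295780526 px/mm 0.3497454615825079
-0.13 [[265.21143049 164.28624729]]
-0.05 [[271.42713794 176.79012312]]
0.058 [[280.74840548 195.53810364]]
210.0 (np.float64(130.2), -4, -3, -3) 153.50980392156862
128 267.0 265.95632393084617
131 267.5 266.8175416133163
134 267.5 266.939736346516
137 268.5 267.11856963613553
140 268.5 265.7424680148576
143 267.5 266.3486055776892
146 268.5 266.8170060539351
149 270.0 266.71145542291083
152 271.8333333333333 265.15063861758074
155 271.8 264.8212290502793
158 273.0 265.8480934809348
161 262.0 263.05305466237945
```

Emit:
play_rows --pt "0 0 15 0 2" --pt "0 0 30 0 2" --pt "0 0 45 0 2" --pt "0 0 55 0 2" --pt "0 0 62 0 2"

```text
time: 7.8
tool_pos: [0.6585, -0.1325, 0.2472]
tcp_rot: [-2.403, -2.02, 0.003]
contact_force: [-0.7, -0.1, -0.5]
gripper_width: 0.0116
gripper_force: 25.0
```

Emit:
play_rows --pt "0 0 3 0 2" --pt "0 0 6 0 2" --pt "0 0 9 0 2" --pt "0 0 11 0 2" --pt "0 0 13 0 2"

```text
time: 8.3
tool_pos: [0.6595, -0.1326, 0.2369]
tcp_rot: [2.405, 2.021, 0.001]
contact_force: [0.3, -0.1, -0.8]
gripper_width: 0.0119
gripper_force: 25.0
```

```bash
python3 - <<'E'
from h import *
b=robot.get_image("scene")
x,y=disp(0,-.09); go(x,y,.23,-.1726)
cv2.imwrite("pics/a3.png",crop(b,245,120,75,100,6)[:,:,::-1])
E
```

```text
t 8.35 pos [ 0.6593 -0.1326  0.2364] q [-0.27  0.33  1.27  0.    1.55 -0.1 ] F [-0.3 -0.5 -0.6] w 0.0117 gf 24.997302889823914
shift [-3.7  0.7  6.4] turn -0.0 tilt [ 0.  0. -1.]
```

View pics/a3.png

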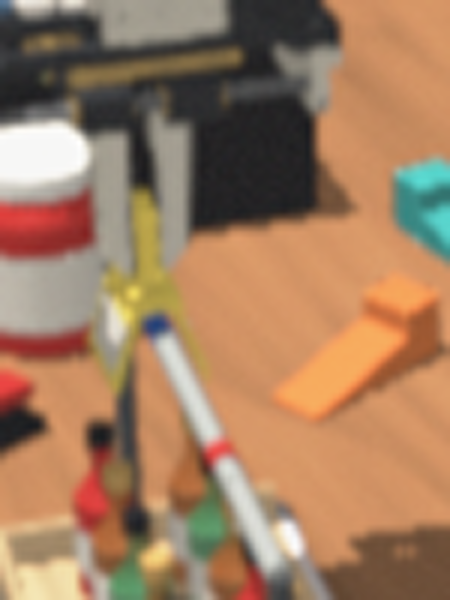

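The saddle straddles the rail: the rail emerges at (157,325), centred between the legs. I'll lower it until it touches.

Emit:
play_rows --pt "0 0 1 0 2" --pt "0 0 2 0 2" --pt "0 0 3 0 2" --pt "0 0 4 0 2" --pt "0 0 5 0 2"

```text
time: 8.85
tool_pos: [0.6593, -0.1326, 0.2316]
tcp_rot: [-2.405, -2.021, -0.0]
contact_force: [0.4, 1.0, -0.1]
gripper_width: 0.0121
gripper_force: 25.0
```

Emit:
play_rows --pt "0 0 0.5 0 2" --pt "0 0 1 0 2" --pt "0 0 1 0 2" --pt "0 0 1 0 2" --pt "0 0 1 0 2"

```text
time: 9.35
tool_pos: [0.6594, -0.1326, 0.2308]
tcp_rot: [2.405, 2.021, 0.0]
contact_force: [-0.5, -0.9, 1.0]
gripper_width: 0.0117
gripper_force: 25.0
```

Emit:
play_rows --pt "0 0 0.5 0 2" --pt "0 0 1 0 2" --pt "0 0 1 0 2" --pt "0 0 1 0 2" --pt "0 0 1 0 2"

```text
time: 9.85
tool_pos: [0.6594, -0.1326, 0.2307]
tcp_rot: [2.405, 2.021, 0.001]
contact_force: [-3.7, 0.6, 5.8]
gripper_width: 0.012
gripper_force: 25.0
```

Emit:
play_rows --pt "0 0 0.5 0 2" --pt "0 0 1 0 2" --pt "0 0 1 0 2" --pt "0 0 1 0 2" --pt "0 0 1 0 2"

```text
time: 10.35
tool_pos: [0.6594, -0.1326, 0.2307]
tcp_rot: [2.404, 2.021, 0.001]
contact_force: [-6.3, 0.9, 11.4]
gripper_width: 0.0117
gripper_force: 25.0
```

Emit:
play_rows --pt "0 -0.5 0 0 2" --pt "0 -1 0 0 2" --pt "0 -1.5 0 0 2" --pt "0 -1.5 0 0 2" --pt "0 -1.5 0 0 2"

```text
time: 10.85
tool_pos: [0.6592, -0.1326, 0.2307]
tcp_rot: [2.402, 2.019, 0.004]
contact_force: [0.9, 0.4, 6.7]
gripper_width: 0.0119
gripper_force: 25.0
```

```bash
python3 - <<'E'
from h import *
s=robot.get_state(); x,y=s["tool_pos"][:2]; c,si=np.cos(DP[2]),np.sin(DP[2]); dx,dy=x-DP[0],y-DP[1]
print("saddle disp",c*dx+si*dy,-si*dx+c*dy)
for cam in("top","scene"):
    im=cv2.imread(f"pics/{cam}0.png").astype(np.float32)
    ys=np.arange(-.16,.16,.0005)
    best=None
    for du in np.arange(-2,2.1,.25):
        uv=proj(cam,[[*disp(du*.002,v),.192] for v in ys]).astype(np.float32)
        v=cv2.remap(im,uv[:,:1],uv[:,1:],cv2.INTER_LINEAR)[:,0]
        B,G,Rr=v.T; blue=np.clip(B-Rr,0,None); red=np.clip(Rr-(B+G)/2,0,None)
        sc=blue.sum()
        if best is None or sc>best[0]: best=(sc,du,blue,red)
    _,du,blue,red=best
    def edges(p,lo,hi):
        k=(ys>lo)&(ys<hi); q=p[k]; yy=ys[k]; h=np.percentile(q,95)/2 if True else 0; ii=np.where(q>q.max()/2)[0]; return yy[ii[0]],yy[ii[-1]]
    print(cam,du,"blue",edges(blue,-.16,0),"red",edges(red,.03,.09))
E
```

```text
saddle disp -0.0008249405288425615 -0.08628984859589595
top -0.75 blue (np.float64(-0.12849999999999998), np.float64(-0.050499999999999906)) red (np.float64(0.05650000000000019), np.float64(0.0690000000000002))
scene -0.75 blue (np.float64(-0.13499999999999998), np.float64(-0.05749999999999991)) red (np.float64(0.04850000000000018), np.float64(0.0625000000000002))
```

Emit:
play_rows --pt "0 0 -0.6 0 2" --pt "8 0 -0.6 0 2" --pt "20 0 -0.6 0 2" --pt "35 0 -0.6 0 2" --pt "45 0 -0.6 0 2"

```text
time: 11.35
tool_pos: [0.6662, -0.0884, 0.2307]
tcp_rot: [2.403, 2.019, 0.001]
contact_force: [-0.3, -5.1, 7.4]
gripper_width: 0.0118
gripper_force: 25.0
```

Emit:
play_rows --pt "10 0 0 0 2" --pt "20 0 0 0 2" --pt "30 0 0 0 2" --pt "40 0 0 0 2" --pt "45 0 0 0 2"

```text
time: 11.85
tool_pos: [0.674, -0.0441, 0.2307]
tcp_rot: [2.403, 2.019, 0.001]
contact_force: [-0.8, -4.4, 7.5]
gripper_width: 0.0119
gripper_force: 25.0
```

Emit:
play_rows --pt "10 0 -0.4 0 2" --pt "20 0 -0.4 0 2" --pt "30 0 -0.4 0 2" --pt "40 0 -0.4 0 2" --pt "50 0 -0.4 0 2"

```text
time: 12.35
tool_pos: [0.6824, 0.005, 0.2307]
tcp_rot: [2.404, 2.019, 0.0]
contact_force: [-1.2, -3.9, 5.8]
gripper_width: 0.0117
gripper_force: 25.0
```

```bash
python3 - <<'E'
from h import *
b=robot.get_image("scene");a=robot.get_image("top")
cv2.imwrite("pics/s4.png",b[:,:,::-1]);cv2.imwrite("pics/t4.png",a[:,:,::-1])
go(*disp(0,.062),.2307,-.1726)
o=np.zeros((480,800,3),np.uint8);o[:,:400]=crop(b,245,140,100,120,4);o[:,400:]=crop(a,275,100,100,120,4)
cv2.imwrite("pics/a4.png",o[:,:,::-1])
E
```

```text
t 12.45 pos [0.6826 0.0066 0.2307] q [-0.07  0.36  1.24  0.    1.54  0.11] F [0.6 1.6 6. ] w 0.012 gf 24.99943971633911
shift [7.2 1.7 0.1] turn 0.0 tilt [ 0.002 -0.    -1.   ]
```

View pics/a4.png

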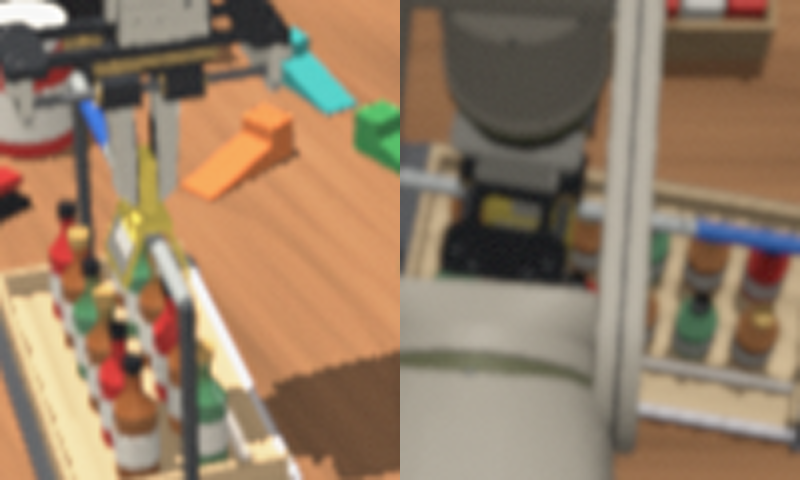

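```bash
python3 - <<'E'
from h import *
ys=np.arange(-.16,.16,.001)
im=cv2.imread("pics/t4.png").astype(np.float32)
for dx in(-.006,0,.006,.009):
    uv=proj("top",[[*disp(dx-.0015,v),.208] for v in ys]).astype(np.float32)
    B,G,Rr=cv2.remap(im,uv[:,:1],uv[:,1:],cv2.INTER_LINEAR)[:,0].T
    yl=(Rr+G)/2-B
    print(dx,[(int(round(y*1000)),int(v)) for y,v in zip(ys,yl) if .01<y<.11][::3])
uv=proj("top",[[*disp(-.0015,v),.192] for v in ys]).astype(np.float32)
B,G,Rr=cv2.remap(im,uv[:,:1],uv[:,1:],cv2.INTER_LINEAR)[:,0].T
print("blue-edge",[(int(round(y*1000)),int(v)) for y,v in zip(ys,B-Rr) if -.07<y<-.03][::3])
M=mask_near("scene","tag_grip",[*disp(0,.055),.22]); M2=mask_near("top","tag_grip",[*disp(0,.055),.22])
print(M.sum(),np.argwhere(M).mean(0),M2.sum(),np.argwhere(M2).mean(0),proj("top",[*disp(0,.055),.22]))
E
```

```text
-0.006 [(10, 6), (13, 2), (16, 2), (19, 2), (22, 3), (25, 10), (28, 26), (31, 19), (34, 9), (37, 12), (40, 13), (43, 2), (46, -1), (49, 0), (52, 1), (55, 1), (58, 1), (61, 3), (64, 7), (67, 17), (70, 27), (73, 33), (76, 34), (79, 30), (82, 18), (85, 4), (88, -1), (91, 0), (94, 1), (97, 3), (100, 3), (103, 2), (106, 3), (109, 3)]
0 [(10, 15), (13, 16), (16, 15), (19, 14), (22, 13), (25, 11), (28, 16), (31, 19), (34, 16), (37, 14), (40, 8), (43, 2), (46, 1), (49, 2), (52, 0), (55, 1), (58, 1), (61, 0), (64, 0), (67, 2), (70, 1), (73, 1), (76, 1), (79, 1), (82, 1), (85, 1), (88, 2), (91, 4), (94, 10), (97, 13), (100, 10), (103, 10), (106, 12), (109, 12)]
0.006 [(10, 23), (13, 31), (16, 34), (19, 33), (22, 27), (25, 14), (28, 3), (31, 1), (34, 0), (37, 1), (40, 3), (43, 6), (46, 7), (49, 6), (52, 7), (55, 7), (58, 6), (61, 6), (64, 7), (67, 7), (70, 6), (73, 7), (76, 6), (79, 6), (82, 7), (85, 6), (88, 7), (91, 5), (94, 2), (97, 1), (100, 7), (103, 20), (106, 28), (109, 31)]
0.009 [(10, 19), (13, 26), (16, 29), (19, 28), (22, 24), (25, 12), (28, 1), (31, -2), (34, -2), (37, 0), (40, 3), (43, 6), (46, 7), (49, 7), (52, 7), (55, 7), (58, 7), (61, 7), (64, 8), (67, 7), (70, 7), (73, 7), (76, 7), (79, 7), (82, 7), (85, 7), (88, 7), (91, 6), (94, 2), (97, 0), (100, 3), (103, 15), (106, 25), (109, 29)]
blue-edge [(-70, 97), (-67, 97), (-64, 97), (-61, 96), (-58, 97), (-55, 96), (-52, 77), (-49, 33), (-46, 4), (-43, -1), (-40, -1), (-37, -1), (-34, -1), (-31, -1)]
301.0 [193.38870432 279.31561462] 53.0 [152.94339623 300.8490566 ] [[307.68651195 145.55616413]]
```

Emit:
play_rows --pt "2 0 0 0 2" --pt "4 0 0 0 2" --pt "6 0 0 0 2" --pt "7.2 0 0 0 2" --pt "7.2 0 0 0 2"

```text
time: 13.05
tool_pos: [0.6836, 0.012, 0.2307]
tcp_rot: [2.404, 2.019, 0.001]
contact_force: [-0.6, -2.9, 6.1]
gripper_width: 0.0117
gripper_force: 25.0
```

```bash
python3 - <<'E'
from h import *
go(*disp(0,.062),.2307,-.1726)
E
```

```text
t 13.05 pos [0.6836 0.012  0.2307] q [-0.06  0.36  1.24 -0.    1.54  0.12] F [-0.6 -2.9  6.1] w 0.0117 gf 24.99920815229416
shift [1.6 1.6 0. ] turn -0.001 tilt [ 0.002 -0.001 -1.   ]
```

Emit:
play_rows --pt "1 0 0 0 2" --pt "1.6 0 0 0 2" --pt "1.6 0 -0.4 0 2" --pt "1.6 0 -0.8 0 2" --pt "1.6 0 -0.8 0 2"

```text
time: 13.55
tool_pos: [0.6837, 0.014, 0.2308]
tcp_rot: [2.405, 2.02, 0.0]
contact_force: [1.1, -2.7, 4.8]
gripper_width: 0.0114
gripper_force: 25.0
```

```bash
python3 - <<'E'
from h import *
go(*disp(0,.062),.2307,-.1726)
E
```

```text
t 13.55 pos [0.6837 0.014  0.2308] q [-0.05  0.36  1.24 -0.    1.54  0.12] F [ 1.1 -2.7  4.8] w 0.0114 gf 24.99959707260132
shift [-0.3  1.8  0.1] turn -0.001 tilt [ 0.001 -0.    -1.   ]
```

Emit:
play_rows --pt "0 0 -0.8 0 2" --pt "0 0 -0.8 0 20" --pt "0 0 -0.8 0 40" --pt "0 0 -0.8 0 50" --pt "0 0 -0.8 0 50"

```text
time: 14.05
tool_pos: [0.6833, 0.0144, 0.2309]
tcp_rot: [-2.404, -2.021, 0.001]
contact_force: [0.6, 0.2, 0.1]
gripper_width: 0.0392
gripper_force: 0.0
```

Emit:
play_rows --pt "0 0 -15 0 50" --pt "0 0 -40 0 50" --pt "0 0 -70 0 50" --pt "0 0 -90 0 50" --pt "40 -5 -100 0 50"

```text
time: 14.55
tool_pos: [0.6865, 0.0505, 0.336]
tcp_rot: [2.407, 2.011, 0.005]
contact_force: [1.2, 0.3, 0.5]
gripper_width: 0.0502
gripper_force: 0.0
```

Emit:
play_rows --pt "-20 -45 0 0 50" --pt "-40 -90 0 0 50" --pt "-60 -135 0 0 50" --pt "-80 -180 0 0 50" --pt "-120 -210 0 0 50"

```text
time: 15.05
tool_pos: [0.4559, -0.0264, 0.3327]
tcp_rot: [2.402, 2.024, 0.003]
contact_force: [1.5, -0.5, 0.8]
gripper_width: 0.0501
gripper_force: 0.0
```

```bash
python3 - <<'E'
from h import *
b=robot.get_image("scene");a=robot.get_image("top")
cv2.imwrite("pics/s5.png",b[:,:,::-1]);cv2.imwrite("pics/t5.png",a[:,:,::-1])
go(.416,-.329,.2,.35+np.pi/2)
o=np.zeros((520,800,3),np.uint8);o[:480,:400]=crop(b,245,140,100,120,4);o[:,400:]=crop(a,265,110,100,130,4)
cv2.imwrite("pics/a5.png",o[:,:,::-1])
E
```

```text
t 15.15 pos [ 0.4548 -0.0298  0.3331] q [-0.18 -0.29  1.72 -0.    1.71 -0.  ] F [ 1.1  0.8 -0.3] w 0.05 gf 0.0
shift [-301.2   13.7  133.5] turn 1.045 tilt [ 0.002 -0.002 -1.   ]
```

View pics/a5.png

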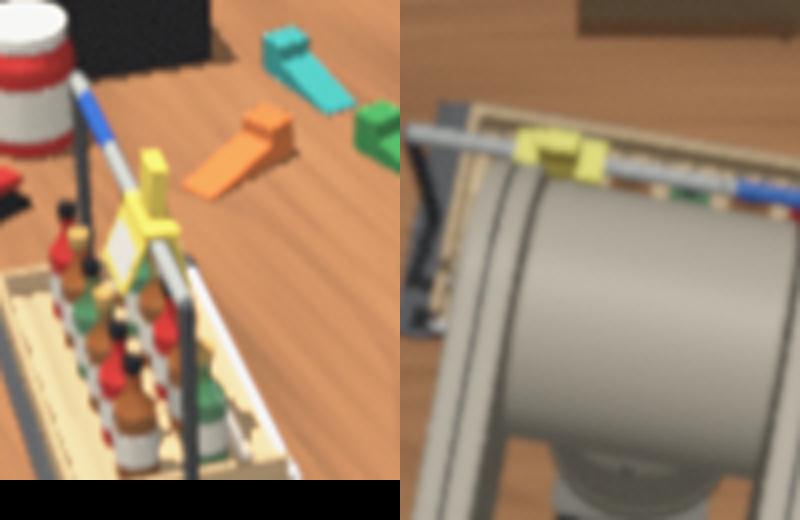

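The saddle hangs on the rail. Its bridge centre is at about x=305.3 px in the top view, and the mark was at 305.6. I'll check that numerically.

```bash
python3 - <<'E'
from h import *
ys=np.arange(-.0,.13,.0005)
im=cv2.imread("pics/t5.png").astype(np.float32)
for dx in(-.01,-.005,0,.004,.008):
    uv=proj("top",[[*disp(dx-.0015,v),.208] for v in ys]).astype(np.float32)
    B,G,Rr=cv2.remap(im,uv[:,:1],uv[:,1:],cv2.INTER_LINEAR)[:,0].T
    yl=(Rr+G)/2-B; k=(ys>.02)&(ys<.105); q=np.where(yl[k]>.5*yl[k].max())[0]; print(dx,yl.max(),ys[k][q[0]],ys[k][q[-1]])
M={"top":mask_near("top","tag_grip",[*disp(0,.06),.22])}
p,f=fit(SAD[:2],M,[*disp(0,.06),-.17],.154)
c,si=np.cos(DP[2]),np.sin(DP[2]); d=p[:2]-DP[:2]; print(f,c*d[0]+si*d[1],-si*d[0]+c*d[1],p[2])
M={"scene":mask_near("scene","tag_grip",[*disp(0,.06),.22])}
p,f=fit(SAD,M,[*disp(0,.06),-.17],.154); d=p[:2]-DP[:2]; print(f,c*d[0]+si*d[1],-si*d[0]+c*d[1],p[2])
E
```

```text
-0.01 92.94141 0.033 0.0905
-0.005 93.47754 0.0345 0.09
0 93.5 0.034 0.0905
0.004 93.9375 0.032 0.0925
0.008 92.47266 0.031 0.0925
0.26227585051114466 -0.0011099885382880644 0.06299709224787835 -0.15176168875802562
0.24571782736082937 -0.0034233246256956578 0.05872447141362915 -0.23453910508831885
```

Emit:
play_rows --pt "-45 2 0 0.14 60" --pt "-92 4 0 0.28 60" --pt "-140 6 10 0.42 60" --pt "-188 8 30 0.56 60" --pt "-235 11 60 0.7 60"

```text
time: 15.75
tool_pos: [0.4305, -0.2567, 0.2769]
tcp_rot: [2.952, 1.065, 0.004]
contact_force: [1.3, 0.3, -0.4]
gripper_width: 0.0603
gripper_force: 0.0
```

```bash
python3 - <<'E'
from h import *
go(.416,-.329,.1,.35+np.pi/2)
E
```

```text
t 15.75 pos [ 0.4305 -0.2567  0.2769] q [-0.64 -0.16  1.71  0.    1.59  0.24] F [ 1.3  0.3 -0.4] w 0.0603 gf 0.0
shift [-57.6  45.7 177. ] turn 0.343 tilt [ 0.003 -0.002 -1.   ]
```

Emit:
play_rows --pt "-30 23 20 0.12 60" --pt "-57 45 50 0.25 60" --pt "-57 45 95 0.343 60" --pt "-57 45 140 0.343 60" --pt "-57 45 165 0.343 60"

```text
time: 16.25
tool_pos: [0.4138, -0.3242, 0.1063]
tcp_rot: [-3.088, -0.553, 0.004]
contact_force: [-0.3, 0.5, -0.2]
gripper_width: 0.0601
gripper_force: 0.0
```

Emit:
play_rows --pt "0 0 0 0 60" --pt "0 0 0 0 60" --pt "0 0 0 0 60" --pt "0 0 0 0 60" --pt "0 0 0 0 60"

```text
time: 16.75
tool_pos: [0.4152, -0.3262, 0.1122]
tcp_rot: [3.09, 0.554, 0.003]
contact_force: [0.3, 0.5, -0.4]
gripper_width: 0.0596
gripper_force: 0.0
```

```bash
python3 - <<'E'
from h import *
b=robot.get_image("scene");a=robot.get_image("top")
go(.416,-.329,.030,.35+np.pi/2)
o=np.zeros((400,800,3),np.uint8);o[:,:400]=crop(b,265,120,100,100,4);o[:,400:]=crop(a,380,200,100,100,4)
cv2.imwrite("pics/a6.png",o[:,:,::-1])
E
```

```text
t 16.85 pos [ 0.4147 -0.3258  0.1115] q [-0.76  0.03  1.83  0.    1.27  0.45] F [-0.3  0.1 -0.5] w 0.0602 gf 0.0
shift [ 0.   3.3 81.5] turn 0.005 tilt [ 0.001 -0.001 -1.   ]
```

View pics/a6.png

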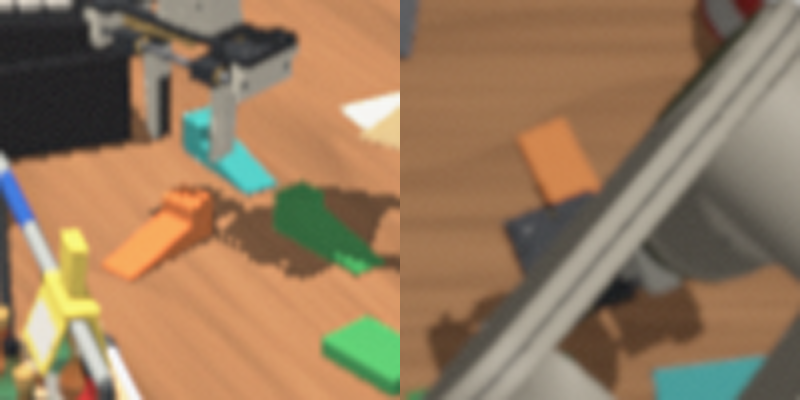

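Emit:
play_rows --pt "0 3 15 0.005 60" --pt "0 3 35 0.005 60" --pt "0 3 55 0.005 60" --pt "0 3 72 0.005 60" --pt "0 3 81 0.005 60"

```text
time: 17.35
tool_pos: [0.414, -0.3272, 0.0266]
tcp_rot: [-3.091, -0.546, 0.003]
contact_force: [-0.1, 0.3, 0.3]
gripper_width: 0.0597
gripper_force: 0.0
```

Emit:
play_rows --newtons 30 --pt "0 0 0 0 60" --pt "0 0 0 0 45" --pt "0 0 0 0 38" --pt "0 0 0 0 25" --pt "0 0 0 0 25"

```text
time: 17.85
tool_pos: [0.4159, -0.3288, 0.0304]
tcp_rot: [3.092, 0.546, 0.002]
contact_force: [-0.6, -0.1, 1.9]
gripper_width: 0.0363
gripper_force: 29.9
```

Emit:
play_rows --pt "0 0 0 0 25" --pt "0 0 0 0 25" --pt "0 0 -10 0 25" --pt "0 0 -25 0 25" --pt "0 0 -40 0 25"

```text
time: 18.35
tool_pos: [0.4152, -0.3281, 0.0706]
tcp_rot: [-3.093, -0.547, 0.0]
contact_force: [0.2, -0.3, -1.0]
gripper_width: 0.0359
gripper_force: 29.9
```

```bash
python3 - <<'E'
from h import *
for X in(-.24,-.205): go(*disp(X,0),.07,DP[2]+np.pi/2)
b=robot.get_image("scene"); cv2.imwrite("pics/s7.png",b[:,:,::-1])
M={"scene":mask_near("scene","wedge_grip",[.46,-.31,.06])}
s=robot.get_state(); print(M["scene"].sum(),fit(WED,M,[s["tool_pos"][0],s["tool_pos"][1],.35],s["tool_pos"][2]-.030))
E
```

```text
t 18.35 pos [ 0.4152 -0.3281  0.0706] q [-0.77  0.09  1.85  0.    1.2   0.46] F [ 0.2 -0.3 -1. ] w 0.0359 gf 29.925801157951355
shift [ 132.  -294.2    0.7] turn 0.522 tilt [-0.  0. -1.]
t 18.35 pos [ 0.4152 -0.3281  0.0706] q [-0.77  0.09  1.85  0.    1.2   0.46] F [ 0.2 -0.3 -1. ] w 0.0359 gf 29.925801157951355
shift [ 162.3 -276.8    0.7] turn 0.522 tilt [-0.  0. -1.]
308.0 (array([ 0.41913345, -0.32480008,  0.35633446]), np.float64(0.17789661319073086))
```

```bash
python3 - <<'E'
from h import *
for t in("mug","mint_tin"):
    m=max(robot.regions_of("scene",t),key=lambda d:d["conf"])["mask"]; uv=np.argwhere(m)[:,::-1]
    for z in(0,.02,.06):
        p=atz("scene",uv,z); print(t,z,p.min(0).round(3),p.max(0).round(3))
print(disp(-.205,0),disp(-.205,-.03))
go(*disp(-.205,-.02),.09,DP[2]+np.pi/2)
E
```

```text
mug 0 [ 0.284 -0.032 -0.   ] [0.406 0.114 0.   ]
mug 0.02 [ 0.303 -0.007  0.02 ] [0.422 0.136 0.02 ]
mug 0.06 [0.341 0.041 0.06 ] [0.454 0.178 0.06 ]
mint_tin 0 [ 0.325 -0.134 -0.   ] [ 0.405 -0.023  0.   ]
mint_tin 0.02 [ 0.343 -0.108  0.02 ] [0.421 0.001 0.02 ]
mint_tin 0.06 [ 0.378 -0.055  0.06 ] [0.453 0.049 0.06 ]
(np.float64(0.4728459797852968), np.float64(-0.012492419578743245)) (np.float64(0.4676936509431617), np.float64(-0.042046666439431515))
t 18.55 pos [ 0.4158 -0.3287  0.0704] q [-0.77  0.09  1.85  0.    1.19  0.46] F [-0.7  0.1 -1.6] w 0.036 gf 29.925642907619476
shift [ 152.  -260.2  -19.9] turn 0.522 tilt [ 0.001 -0.001 -1.   ]
```

Emit:
play_rows --pt "20 -35 -10 0.09 25" --pt "46 -78 -20 0.2 25" --pt "72 -122 -20 0.32 25" --pt "97 -166 -20 0.42 25" --pt "122 -208 -20 0.522 25"

```text
time: 19.05
tool_pos: [0.4578, -0.0908, 0.0889]
tcp_rot: [-3.129, 0.278, 0.001]
contact_force: [1.0, 0.3, -1.0]
gripper_width: 0.0358
gripper_force: 29.9
```

```bash
python3 - <<'E'
from h import *
go(*disp(-.205,-.02),.04,DP[2]+np.pi/2)
E
```

```text
t 19.05 pos [ 0.4578 -0.0908  0.0889] q [-0.31 -0.1   2.01  0.    1.23  1.44] F [ 1.   0.3 -1. ] w 0.0358 gf 29.920328557491302
shift [  1.2 -59.8  48.9] turn -0.004 tilt [-0.001  0.    -1.   ]
```

Emit:
play_rows --pt "0 -25 0 0 25" --pt "0 -45 5 0 25" --pt "0 -58 20 0 25" --pt "0 -58 35 0 25" --pt "0 -58 45 0 25"

```text
time: 19.55
tool_pos: [0.4671, -0.0349, 0.0427]
tcp_rot: [-3.13, 0.268, 0.004]
contact_force: [0.0, -0.8, -1.0]
gripper_width: 0.0358
gripper_force: 29.9
```

Emit:
play_rows --pt "0 0 2 0 25" --pt "0 0 4 0 25" --pt "0 0 6 0 25" --pt "0 0 8 0 25" --pt "0 0 10 0 25"

```text
time: 20.05
tool_pos: [0.4686, -0.0359, 0.0348]
tcp_rot: [3.13, -0.271, 0.001]
contact_force: [-0.3, 0.5, -1.1]
gripper_width: 0.0359
gripper_force: 29.9
```

```bash
python3 - <<'E'
from h import *
go(*disp(-.205,-.02),.0304,DP[2]+np.pi/2)
E
```

```text
t 20.05 pos [ 0.4686 -0.0359  0.0348] q [-0.19 -0.01  2.03  0.    1.12  1.56] F [-0.3  0.5 -1.1] w 0.0359 gf 29.92572158575058
shift [ 0.1 -3.8  4.4] turn 0.0 tilt [ 0.001 -0.    -1.   ]
```

Lower to contact and look from near.

Emit:
play_rows --pt "0 0 1.5 0 25" --pt "0 0 3 0 25" --pt "0 0 4 0 25" --pt "0 0 4.6 0 25" --pt "0 0 4.6 0 25"

```text
time: 20.55
tool_pos: [0.4682, -0.0356, 0.0303]
tcp_rot: [3.13, -0.27, -0.0]
contact_force: [-3.1, 1.1, 5.9]
gripper_width: 0.0359
gripper_force: 29.9
```

```bash
python3 - <<'E'
from h import *
b=robot.get_image("scene");a=robot.get_image("top")
cv2.imwrite("pics/s8.png",b[:,:,::-1]);cv2.imwrite("pics/t8.png",a[:,:,::-1])
go(*disp(-.205,-.02),.0304,DP[2]+np.pi/2)
o=np.zeros((400,800,3),np.uint8);o[:,:400]=crop(b,265,170,100,100,4);o[:,400:]=crop(a,280,150,100,100,4)
cv2.imwrite("pics/a8.png",o[:,:,::-1])
E
```

```text
t 20.65 pos [ 0.4683 -0.0357  0.0303] q [-0.19 -0.    2.04 -0.    1.11  1.56] F [-3.6  0.6  5.8] w 0.0359 gf 29.923877120018005
shift [ 0.5 -3.6 -0.1] turn 0.0 tilt [-0. -0. -1.]
```

View pics/a8.png

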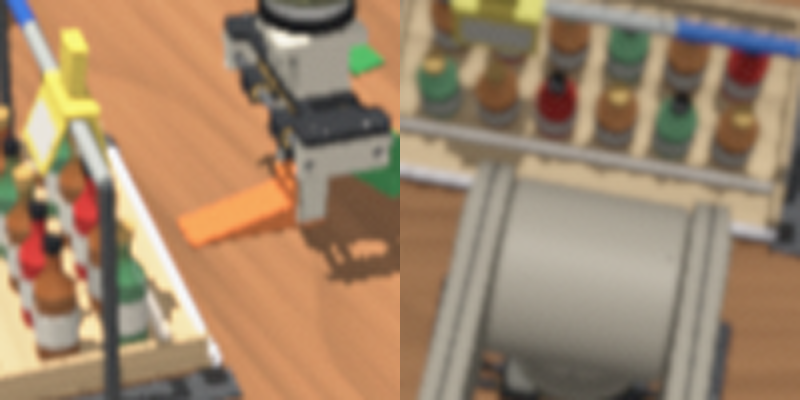

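Emit:
play_rows --pt "0 0 -0.4 0 25" --pt "10 0 -0.4 0 25" --pt "20 0 -0.4 0 25" --pt "30 0 -0.4 0 25" --pt "38 0 -0.4 0 25"

```text
time: 21.15
tool_pos: [0.5066, -0.0423, 0.0302]
tcp_rot: [-3.13, 0.27, -0.0]
contact_force: [-4.2, 0.9, 6.7]
gripper_width: 0.0361
gripper_force: 30.0
```

Emit:
play_rows --pt "2 0 0 0 25" --pt "4 0 0 0 25" --pt "6 0 0 0 25" --pt "6 0 0 0 25" --pt "6 0 0 0 25"

```text
time: 21.65
tool_pos: [0.5118, -0.0432, 0.0303]
tcp_rot: [3.13, -0.27, 0.001]
contact_force: [0.5, -0.5, 0.8]
gripper_width: 0.036
gripper_force: 30.0
```

Emit:
play_rows --pt "2 0 0 0 25" --pt "4 0 0 0 25" --pt "6 0 0 0 25" --pt "6 0 0 0 25" --pt "6 0 0 0 25"

```text
time: 22.15
tool_pos: [0.5167, -0.0441, 0.0303]
tcp_rot: [-3.13, 0.27, 0.003]
contact_force: [-7.7, 0.5, 8.7]
gripper_width: 0.0364
gripper_force: 30.0
```

Emit:
play_rows --pt "3 0 0 0 25" --pt "6 0 0 0 25" --pt "9 0 0 0 25" --pt "12 0 0 0 25" --pt "12 0 0 0 25"

```text
time: 22.65
tool_pos: [0.5271, -0.0458, 0.0301]
tcp_rot: [-3.129, 0.27, 0.009]
contact_force: [-15.8, 2.4, 16.0]
gripper_width: 0.0358
gripper_force: 30.0
```

```bash
cat > lift.py <<'E'
from h import *
import sys
b=robot.get_image("scene"); cv2.imwrite(f"pics/{sys.argv[1]}.png",b[:,:,::-1])
s=robot.get_state(); x,y=s["tool_pos"][:2]; c,si=np.cos(DP[2]),np.sin(DP[2]); dx,dy=x-DP[0],y-DP[1]
X=c*dx+si*dy; print("X",X,"Y",-si*dx+c*dy,"nominal lift mm",(X+.155)*250,"z",s["tool_pos"][2],"F",s["contact_force"].round(1),"w",s["gripper_width"])
a=cv2.cvtColor(cv2.imread("pics/s8.png"),cv2.COLOR_BGR2GRAY).astype(np.float32); g=cv2.cvtColor(b,cv2.COLOR_RGB2GRAY).astype(np.float32)
def pt(xb,yb,z,L):  # tray point, rotated about hinge at x=+.08, z~.012
    t=L/.16; u,w=xb-.08,z-.012; return [*disp(.08+u*np.cos(t)+w*np.sin(t),yb),.012-u*np.sin(t)+w*np.cos(t)]
for nm,(xb,yb,z) in dict(barL=(-.08,.12,.012),side=(-.05,.14,.03),bottle=(-.025,.11,.09)).items():
    p0=proj("scene",[pt(xb,yb,z,0)])[0]; d5=proj("scene",[pt(xb,yb,z,.005)])[0]-p0
    u,v=np.round(p0).astype(int); w=11
    A=a[v-w:v+w,u-w:u+w]; W=np.eye(2,3,dtype=np.float32)
    try:
        cc,W=cv2.findTransformECC(A,g,(W+np.float32([[0,0,u-w],[0,0,v-w]])).astype(np.float32),cv2.MOTION_TRANSLATION,(3,100,1e-5),None,3)
        d=W[:,2]-[u-w,v-w]; print(nm,p0.round(0),"pred5",d5.round(2),"meas",d.round(2),"cc",round(cc,3),"lift",5*(d@d5)/(d5@d5))
    except cv2.error as e: print(nm,"fail")
E
python3 lift.py s9
```

```text
X -0.1458092930078793 Y -0.023472205407419348 nominal lift mm 2.297676748030178 z 0.03006021010431295 F [-15.1   3.4  16.4] w 0.03569976840608089
barL [315. 255.] pred5 [-0.02 -1.37] meas [-0.11 -0.56] cc 0.992 lift 2.048285510075921
side [307. 256.] pred5 [-0.22 -1.1 ] meas [-0.12 -0.45] cc 0.994 lift 2.0709742638180133
bottle [295. 234.] pred5 [-0.89 -0.79] meas [-0.15 -0.54] cc 0.992 lift 1.9675251945265726
```

Emit:
play_rows --pt "1 0 -0.5 0 25" --pt "3 0 -0.7 0 25" --pt "5 0 -0.7 0 25" --pt "7 0 -0.7 0 25" --pt "9 0 -0.7 0 25"

```text
time: 23.2
tool_pos: [0.5355, -0.0472, 0.0301]
tcp_rot: [-3.129, 0.27, 0.01]
contact_force: [-14.0, 2.5, 12.3]
gripper_width: 0.0354
gripper_force: 30.0
```

```bash
python3 lift.py s10
```

```text
X -0.13691613725946722 Y -0.023466113801976107 nominal lift mm 4.520965685133195 z 0.03007680829131902 F [-13.    2.5  10.4] w 0.03600569222128641
barL [315. 255.] pred5 [-0.02 -1.37] meas [-0.24 -1.17] cc 0.989 lift 4.304590892120268
side [307. 256.] pred5 [-0.22 -1.1 ] meas [-0.18 -0.97] cc 0.99 lift 4.4053481511717925
bottle [295. 234.] pred5 [-0.89 -0.79] meas [-0.32 -0.87] cc 0.986 lift 3.4355884516046316
```

Emit:
play_rows --pt "1 0 0 0 25" --pt "2 0 0 0 25" --pt "3.5 0 0 0 25" --pt "4.5 0 0 0 25" --pt "4.5 0 0 0 25"

```text
time: 23.75
tool_pos: [0.5402, -0.048, 0.0301]
tcp_rot: [-3.129, 0.27, 0.009]
contact_force: [-12.5, 2.6, 10.3]
gripper_width: 0.0356
gripper_force: 30.0
```

Emit:
play_rows --pt "0 0 0 0 25" --pt "0 0 0 0 25" --pt "0 0 0 0 25" --pt "0 0 0 0 25" --pt "0 0 0 0 25"

```text
time: 24.25
tool_pos: [0.5402, -0.0481, 0.0301]
tcp_rot: [-3.129, 0.27, 0.009]
contact_force: [-13.0, 2.7, 10.0]
gripper_width: 0.036
gripper_force: 30.0
```

```bash
python3 lift.py s11; python3 - <<'E'
import cv2
from h import *
a=cv2.imread("pics/s11.png"); cv2.imwrite("pics/a11.png",crop(a,200,100,200,150,4))
E
```

```text
X -0.13259949613724684 Y -0.023457795855411755 nominal lift mm 5.6001259656882905 z 0.030073604778105348 F [-12.8   2.1  10.5] w 0.03564364892247197
barL [315. 255.] pred5 [-0.02 -1.37] meas [-0.3  -1.37] cc 0.985 lift 5.0159113209542125
side [307. 256.] pred5 [-0.22 -1.1 ] meas [-0.23 -1.16] cc 0.987 lift 5.28601993726558
bottle [295. 234.] pred5 [-0.89 -0.79] meas [-0.41 -0.98] cc 0.983 lift 4.0535769634479815
```

View pics/a11.png

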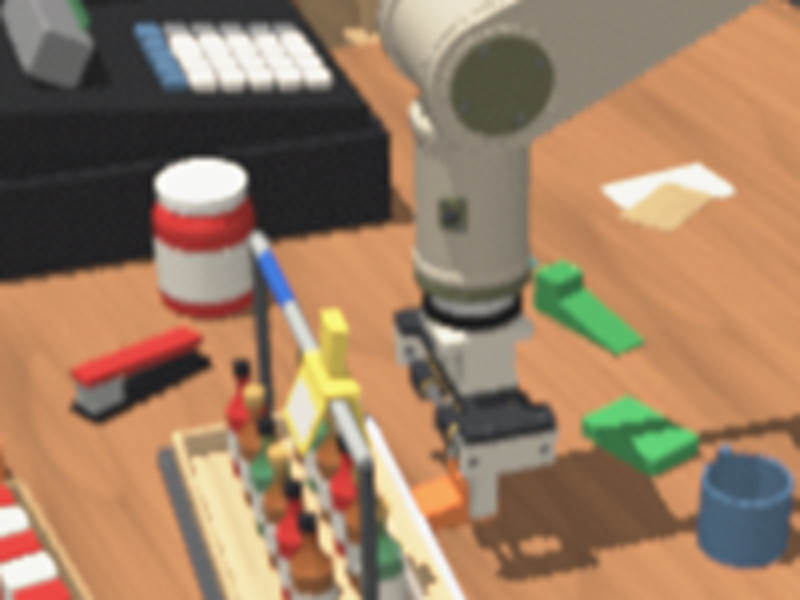

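The bar is lifted about 5 mm, the wedge lies flat in the grip, the saddle is still at (325,385) on the rail, and the bystanders haven't moved.

```bash
python3 -c "
from rig import robot
print(robot.hand_in())"
```

```text
the job is handed in; nothing more can be done
None
```

I handed the job in at about 24 s. The yellow saddle hangs on the rail about 0.6 mm from the centre of the red mark by the top camera. The orange wedge, still gripped, lifts the tray's front bar about 5 mm (estimated from the images), and I saw no sign of the hand touching the tray or of the other things moving.

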